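Clip a sample tube into the tube rotator

TASK

Load the longer of the two glass tubes in the white cradle into the empty place on the tube rotator: snap it into both spring clips, cap towards the control-panel side, and slide it fully home, so that its round bottom holds the end stop's sprung pad pressed right in. The glass is thin and will not stand being forced through both clips in one push, so work it in gently, one clip after the other, and stop pressing as soon as it is seated. Leave the tube already in the rotator, the short tube and everything else on the bench where they are.

Things in the scene. Friction and masses are not known exactly. Their poses are not given: they have to be found in the camera images.
- tube_center (a point): The sample tube: clear glass, 30 mm diameter, 150 mm long over all, 90 g, round bottom, white screw cap 34 mm across and 20 mm long. It lies level in either place of the cradle. This point is on its axis, half-way; x runs along the axis towards the bottom: cap's end at x = -75 mm, cap's shoulder at -55, bottom at +75. It may have rolled: use only its x direction.
- tube: The same tube, same origin and axes as tube_center. Its thin glass may be held as firmly as needed to carry it, but once it is being pressed into the clips (centre lower than when it lies on the lips), or sits in them, the fingers must never press or squeeze it with more than 15 N in all (both fingers' forces added up).
- tube_bottom (a point): The outermost point of the sample tube's round bottom, on its axis, 75 mm from tube_center.
- station (a point): The empty place: point on the axis of a seated tube, half-way between its two clips, 159 mm above the bench. x: along that axis from the cap end to the end stop; z up; y to the drive housing. The paddle's flat top is 26 mm below. 54 mm between the clips is free for fingers. Bearing pillar's face at y = -75 mm, the loaded tube's axis at y = +100 mm. A seated tube slides along x with 2 to 6 N.
- clip_cap_end (a point): The empty place's clip at the cap end, at x = -32 mm from station: point on the seated tube's axis, axes as station. 10 mm wide along x. Two steel leaves rise from a rigid floor 15 mm below the axis to lips 8 mm above it, 25 mm apart, and flare to 38 mm at their tips, 12.5 mm above the axis (2.5 mm below a seated tube's top). A tube laid on both clips' lips rests with its axis 16 mm up.
- clip_stop_end (a point): The like clip at x = +32 mm. Pressed down on the tube above it, one clip resists with 9 to 13 N (more if hurried) until the axis there is about 8 mm above the seat, then draws the tube in. Both at once: 18 N and more. With one clip snapped and the other not, the tube slopes 0.23 rad and in the snapped clip bottoms with its axis 1.5 mm above the seat; pressing further levers hard on the floor.
- stop_pad (a joint): The sprung pad of the empty place's end stop: how far it is pushed in along station's x, 0 = free to 3 mm = firm against its bracket; its spring is very weak (0.06 N). The pad is a black rubber disc of 20 mm on the seated tube's axis, facing -x, on a steel bracket 24 mm wide, top 12 mm above the axis. The bracket is screwed tight; the free pad's face is set anywhere from 58 to 86 mm beyond station.
- cradle: White plastic tube cradle fixed on the bench, base 110 x 190 x 8 mm, origin under its middle, x along the tubes. Two places at y = -50 and +50 mm: a tube lies with its axis 36 mm above the bench and its centre at x = -6 mm, in V supports 8 mm wide at x = -30 and +30 mm, 30 mm high. 52 mm between the supports is free for fingers.
- rotator: The tube rotator, a white machine fixed on the bench, x as for station, origin on the bench under its paddle's middle. Paddle 210 (along x) x 190 mm, does not turn. Base y -148 to +228 mm, 18 mm high; drive housing y +130 to +222, 175 mm high, control panel on its -x side; bearing pillar y -143 to -125, 145 mm high.
- short_tube_center (a point): Bystander: the short tube, same glass and cap but 116 mm long, lying parallel to the sample tube in the cradle's other place, 100 mm away.
- loaded_tube_center (a point): Bystander: a tube like the sample tube, already clipped into the rotator's other place.
- magnifier_center (a point): Bystander: black hand magnifier, lens ring 91 mm wide, handle 90 mm long; the centre of the lens.
- petri_dish_center (a point): Bystander: closed glass dish with seeds, 95 mm across, 16 mm high; its centre.
- seed_jar_center (a point): Bystander: glass jar of seeds with a white lid, 86 mm across, 144 mm high; its centre.
- beaker_center (a point): Bystander: small glass beaker, 68 mm across, 92 mm high; its centre.
- forceps_center (a point): Bystander: steel forceps, about 135 mm long, lying flat; its middle.
There are look-alikes about, which are no part of the job. Leave any orange or purple look-alike of the tube alone.

How it is judged:
By the outcome, as a careful person would: the job done as asked, in the order asked, and still so for the second after the job is handed in, with the robot touching nothing.
It also fails if it takes over 61 s, if anything falls off the work surface, if the arm or the gripper's body presses on something with over 40 N, if the wrist force passes 120 N, or if a joint passes its speed limit or range.

ROBOT

A 6-joint arm with a two-finger parallel gripper is mounted at the origin on the work surface. World frame = base frame: x ahead of the robot, y to its left, z up, the work surface at z = 0. Lengths are in m, angles in rad, forces in N, time in s.
With the tool pointing down it reaches from about 0.225 to 0.875 m from the base axis. Payload 3.4 kg.
Tool frame: the origin (TCP) lies midway between the tips of the shut fingers; the grasp point (between the pads) lies 19 mm behind it; x points along the fingers, y is the direction in which the jaws open and shut, and the axes are right-handed (so a half turn about x gives the same grasp; the last joint's range is limited). The gripper opens to 85 mm and grips with 20 to 120 N. Pads are 22 mm wide; open, the fingers measure 114 mm over their backs; the gripper's body (76 mm by 85 mm) begins 54 mm behind the grasp point. The pads swing forward as they close: fully open they stand 13 mm farther back than shut.
Start: joints at [1.083, 0.276, 1.505, -0, 1.361, -0.121], TCP at [0.206, 0.537, 0.231] pointing down, gripper open.
Joint ranges: [-2.89, 2.89], [-0.75, 2.08], [0.22, 2.7], [-1.18, 4.32], [0.11, 2.71], [-2.7, 2.7]. Speed limits (rad/s): [2.57, 2.57, 3.14, 3.14, 3.14, 3.14].

INTERFACE

Orientations are given as a unit quaternion [w, x, y, z].
In Python, from rig import manip, get_image, get_calibration, ticket gives the robot as it stands. The module is installed in compiled form; this text tells all that it offers.
- The arm moves only by the tool arm_command, never from a script. Its argument "series" is text: rows parted by semicolons, each of 7 numbers parted by spaces: the shift along the tool's x, y, z in units of 0.1 m (1.0 is 0.1 m), then the turn, a rotation vector about the tool's x, y, z in units of pi rad (1.0 is pi rad), then the opening, from -1 (shut) to 1 (fully open), so that 0 is half open. In form: tx ty tz rx ry rz claw; .... A call has 1 to 12 rows; each row shifts and turns the commanded pose from where the row before left it, along the tool's axes as they then stand; what a row does not reach is not made up. A row lasts 1/12 s, in which the tool goes at most 41.7 mm and 7.16 degrees, less where a joint would pass 70% of its speed; a pose out of reach is approached as far as the arm can. A call with a number of a shift or a turn outside -1 to 1 is refused whole. A call with a gripper value outside its range is refused whole. The fingers move at their own pace and stop on an object; "squeeze" is the grip in N (left out, the last holds). Time passes only in rows, so rows that do not move let the fingers close. It gives the time, the measured TCP pose, the force and the opening at its end, in the units of the state.
- manip.get_state(): the state, without advancing time (a new reading comes with each control period).
- get_image(name): name is "side" or "top"; returns the picture (384x512x3 uint8, red, green, blue); there is no depth.
- get_calibration(name): a dict with "fx", "fy", "cx", "cy" (pixels), "cam_to_world" (4x4, takes a point from camera to world coordinates). Camera axes: x right, y down, z forward; pixel columns grow to the right and rows downward; lengths in m; the calibration is good to about 2 mm. A picture is of the moment at which its call begins. get_calibration takes no time and is no camera call.
- ticket.sign_off(): hands the job in, once; it reports no verdict.
The state is a dict: "clock": time; "qpos": joint angles; "qd": joint speeds; "effort": joint torques, N m; "position": TCP position; "ee_rot": TCP orientation; "contact_force": force on the tool from outside, world axes, zero at the start; "moment": the same for the moment, N m; "width": finger opening in m.
Only numpy, scipy, OpenCV 4.12 (cv2) and the standard library are available. Lean on these libraries where they do the work, as an engineer would, in place of code of your own. Each camera call takes 0.05 s, during which the arm holds its last target. There are 200 camera calls.

## Working session

There is one attempt and no reset: what is moved stays moved. The work goes in short steps, Python scripts to look and compute and a tool call to move; the robot and the scene stay as the last step left them, time stands still between calls to the robot, and variables do not carry over. Pictures are saved under pics/ and viewed, about 8 in all and at most 12, crops included, and the job is handed in when it is done.

Besides the shell and the picture viewer there is one more tool, called after ">>>" as name(argument=value, ...) on one line, values as JSON. arm_command: Moves the arm, as the interface text tells. Shifts and turns lie within -1 to 1; 1 stands for 0.1 m of shift or pi rad of turn. Its arguments: {"type":"object","properties":{"series":{"type":"string"},"squeeze":{"type":"number"}},"required":["series"]}

```bash
mkdir -p pics; python3 - <<'E'
from rig import manip,get_image,get_calibration
import cv2,numpy as np
np.set_printoptions(precision=4,suppress=True)
for n in("side","top"):
    im=get_image(n); np.save(f"pics/{n}0.npy",im)
    cv2.imwrite(f"pics/{n}0.png",cv2.resize(im[...,::-1],(800,600),interpolation=cv2.INTER_CUBIC))
    c=get_calibration(n); print(n,c["fx"],c["fy"],c["cx"],c["cy"]);print(np.array(c["cam_to_world"]))
print(manip.get_state())
E
```

```text
side 346.4627322449192 346.4627322449192 253.57011737311356 190.58994886840475
[[ 0.8552 -0.2512  0.4533  0.0437]
 [-0.5181 -0.4322  0.738  -0.8011]
 [ 0.0105 -0.8661 -0.4998  0.6948]
 [ 0.      0.      0.      1.    ]]
top 450.5772733579549 450.5772733579549 262.374044058904 194.0392506954159
[[ 0.0252 -0.9826  0.184   0.2673]
 [-0.9997 -0.0255  0.0006  0.0186]
 [ 0.0041 -0.1839 -0.9829  1.7023]
 [ 0.      0.      0.      1.    ]]
{'clock': 0.1, 'qpos': array([ 1.083 ,  0.2765,  1.506 ,  0.    ,  1.3607, -0.121 ]), 'qd': array([-0.0012, -0.0012, -0.0018,  0.0014, -0.0002,  0.0009]), 'effort': array([  0.0009, -41.7697, -24.6405,  -0.0002,   0.0057,  -0.    ]), 'position': array([0.206 , 0.5363, 0.2305]), 'ee_rot': array([ 0.6951,  0.1284,  0.6954, -0.1295]), 'contact_force': array([0.352 , 0.6118, 0.3664]), 'moment': array([-0.0136,  0.0518, -0.0162]), 'width': 0.08507455106016568}
```

View pics/side0.png

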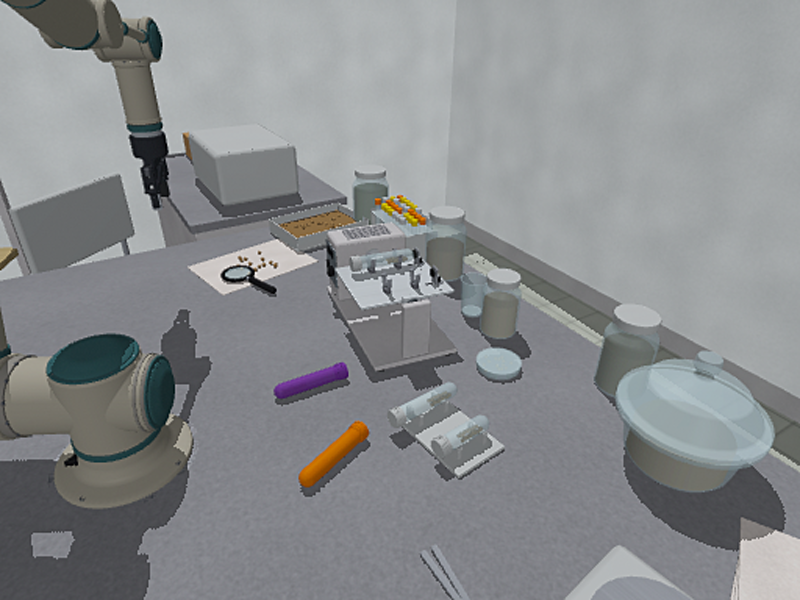

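View pics/top0.png

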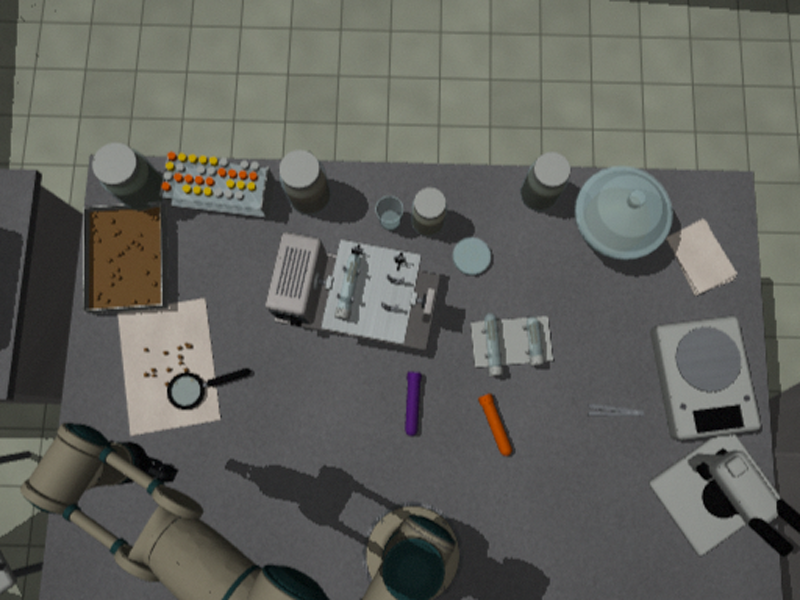

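Top view (800x600 px): the cradle is at (512,342), the long tube at (493,345) with its cap at the bottom, and the short tube at (535,340). The rotator's empty place is at (400,290). The orange (497,425) and purple (413,403) tubes are look-alikes. I'll enlarge to confirm.

```bash
python3 - <<'E'
import cv2,numpy as np
t=np.load("pics/top0.npy")[...,::-1]; s=np.load("pics/side0.npy")[...,::-1]
a=cv2.resize(t[140:250,165:365],(800,440),interpolation=cv2.INTER_CUBIC)
cv2.imwrite("pics/ct.png",a)
b=cv2.resize(s[130:310,195:345],(750,900),interpolation=cv2.INTER_CUBIC)
s1=cv2.resize(s[135:235,200:310],(395,360),interpolation=cv2.INTER_CUBIC)
s2=cv2.resize(s[235:310,240:330],(395,330),interpolation=cv2.INTER_CUBIC)
c=np.zeros((360,800,3),np.uint8);c[:360,:395]=s1;c[:330,400:795]=s2
cv2.imwrite("pics/cs.png",c)
E
```

```text
(no output)
```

View pics/ct.png

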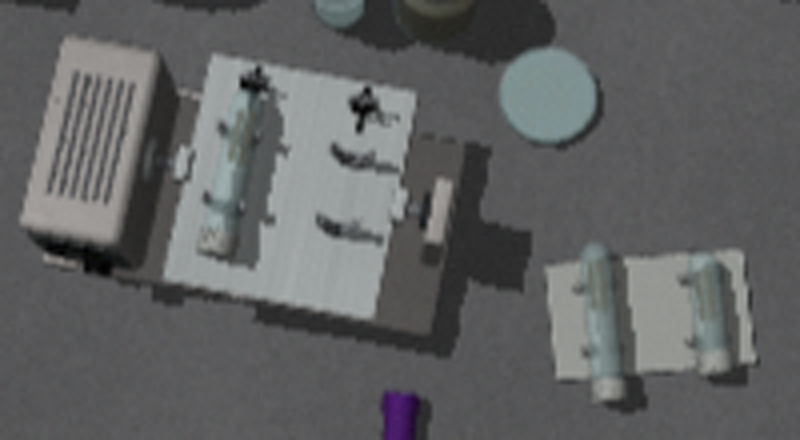

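View pics/cs.png

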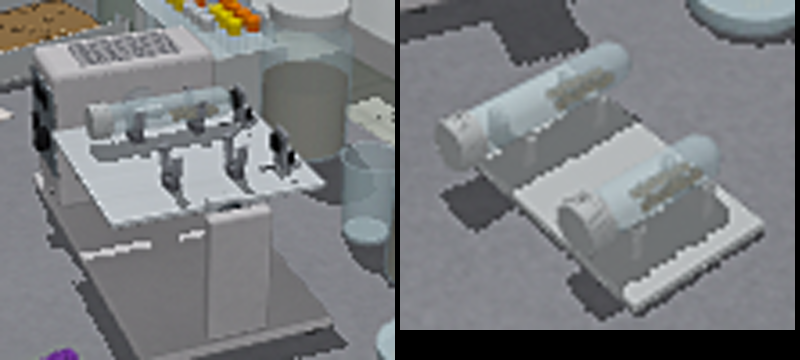

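The enlarged crops settle it. In the cradle, the left tube (crop px (602,320), cap at (608,390)) is clearly longer than the right one (710,315), so it is the sample tube. Its cap points towards the robot, as does the control panel. The empty place has its clips at (362,160) and (348,228) and the end stop at (367,105). Next I'll measure.

```bash
cat > h.py <<'E'
import cv2,numpy as np
from rig import manip,get_image,get_calibration
np.set_printoptions(precision=4,suppress=True)
def cast(n,uv,z):
    c=get_calibration(n);M=np.array(c["cam_to_world"]);uv=np.atleast_2d(uv).astype(float)
    d=np.c_[(uv[:,0]-c["cx"])/c["fx"],(uv[:,1]-c["cy"])/c["fy"],np.ones(len(uv))]@M[:3,:3].T
    o=M[:3,3]; return (o+d*((z-o[2])/d[:,2])[:,None])[:,:2]
def proj(n,P):
    c=get_calibration(n);M=np.array(c["cam_to_world"]);q=(np.atleast_2d(P)-M[:3,3])@M[:3,:3]
    return np.c_[q[:,0]/q[:,2]*c["fx"]+c["cx"],q[:,1]/q[:,2]*c["fy"]+c["cy"]]
E
python3 - <<'E'
from h import *
t=np.load("pics/top0.npy").astype(int)
def quad(mask,off,z,name):
    mask=cv2.morphologyEx(mask.astype(np.uint8),cv2.MORPH_OPEN,np.ones((3,3)))
    n,l,st,_=cv2.connectedComponentsWithStats(mask)
    k=1+np.argmax(st[1:,4]);p=np.argwhere(l==k)[:,::-1]+off
    h=cv2.convexHull(p.astype(np.float32))[:,0]
    w=cast("top",h,z)
    r=cv2.minAreaRect((w*1000).astype(np.float32)); print(name,r,len(p)); return r
a=t[150:225,200:272]; 
print("paddle px",t[165,220+25],t[200,225],"cradle",t[212,330],"tube",t[218,315], t[225,315])
for th in (150,175): quad(a.min(2)>th,np.array([200,150]),.133,f"paddle{th}")
b=t[198:240,298:358]
for th in (130,150): quad(b.min(2)>th,np.array([298,198]),.008,f"cradle{th}")
# crop points by eye
c=lambda q:np.array(q)/4+np.array([165,140])-.375
print("paddle eye",cast("top",c([(212,55),(415,92),(377,320),(165,283)]),.133))
print("cradle eye",cast("top",c([(545,266),(743,250),(758,362),(556,380)]),.008))
print("tube cap end, bottom (z .036)",cast("top",c([(609,402),(594,243)]),.036))
print("short",cast("top",c([(714,374),(703,252)]),.036))
print("loaded tube",cast("top",c([(212,253),(250,80)]),.159))
from scipy.spatial.transform import Rotation as R
q=manip.get_state()["ee_rot"];print(R.from_quat(q,scalar_first=True).as_matrix())
E
```

```text
paddle px [156 161 161] [85 88 87] cradle [149 151 147] tube [116 128 128] [127 141 139]
paddle150 ((588.529541015625, 109.93831634521484), (184.53427124023438, 203.74461364746094), 80.47613525390625) 1668Traceback (most recent call last):
  File "<stdin>", line 12, in <module>
  File "<stdin>", line 6, in quad
    return _wrapfunc(a, 'argmax', axis=axis, out=out, **kwds)
    return bound(*args, **kwds)
ValueError: attempt to get argmax of an empty sequence
```

```bash
python3 - <<'E'
from h import *
t=np.load("pics/top0.npy").astype(int)
def quad(mask,off,z,name):
    mask=mask.astype(np.uint8)
    n,l,st,_=cv2.connectedComponentsWithStats(mask)
    k=1+np.argmax(st[1:,4]);p=np.argwhere(l==k)[:,::-1]+off
    h=cv2.convexHull(p.astype(np.float32))[:,0]
    r=cv2.minAreaRect((cast("top",h,z)*1000).astype(np.float32)); print(name,r,len(p))
a=t[150:225,205:272]
for th in (130,140,150): quad(a.min(2)>th,np.array([205,150]),.133,f"paddle{th}")
b=t[198:240,298:358]
for th in (120,130,140): quad(b.min(2)>th,np.array([298,198]),.008,f"cradle{th}")
c=lambda q:np.array(q)/4+np.array([165,140])-.375
for nm,q,z in [("paddle",[(212,55),(415,92),(377,320),(165,283)],.133),("cradle",[(545,266),(743,250),(758,362),(556,380)],.008),
 ("tube cap/bottom",[(609,402),(594,243)],.036),("short",[(714,374),(703,252)],.036),("loaded",[(212,253),(250,80)],.159)]:
    w=cast("top",c(q),z);d=w[1]-w[0];print(nm,w.tolist(),w.mean(0),"len",np.hypot(*d),"yaw",np.degrees(np.arctan2(d[1],d[0])))
# side: crops
s=lambda q,x,y,k:np.array(q)/k+np.array([x,y])
k2=395/90;k1=395/110
tb=cast("side",s([(458-400,142),(616-400,60)],240,235,k2),.036);print("side tube cap/bottom",tb,tb.mean(0))
ld=cast("side",s([(100,122),(238,100)],200,135,k1),.159);print("side loaded",ld)
pd=cast("side",s([(55,137),(112,226),(325,185)],200,135,k1),.133);print("side paddle panel-left, panel-right, stop-right",pd)
from scipy.spatial.transform import Rotation as R
print(R.from_quat(manip.get_state()["ee_rot"],scalar_first=True).as_matrix())
E
```

```text
paddle130 ((587.9413452148438, 110.2524185180664), (206.26480102539062, 208.85791015625), 80.56071472167969) 2235
paddle140 ((587.3218994140625, 105.7250747680664), (195.85838317871094, 207.5709991455078), 80.7668228149414) 2110
paddle150 ((587.751708984375, 105.09541320800781), (194.60272216796875, 203.80960083007812), 80.39349365234375) 1875
cradle120 ((501.0907897949219, -265.45318603515625), (113.11723327636719, 112.070556640625), 5.928339004516602) 602
cradle130 ((500.8097229003906, -247.9324951171875), (104.71057891845703, 76.46400451660156), 5.724819183349609) 415
cradle140 ((500.13995361328125, -237.29745483398438), (103.42662048339844, 57.43464660644531), 4.433974742889404) 380
paddle [[0.7058742302051, 0.184419855433442], [0.6763360294441769, 0.0008567155209016943], [0.4695200037742976, 0.029466662223162493], [0.4974653079042929, 0.21670316761058125]] [0.5873 0.1079] len 0.18592453210575371 yaw -99.14142867145519
cradle [[0.5414699362887536, -0.12815637810590194], [0.5618080207410433, -0.31689877325590404], [0.4550135783228169, -0.3299010083549584], [0.4331508249943884, -0.
[... 179 characters left out ...]
695614063]] [ 0.4857 -0.1788] len 0.14935301687189748 yaw 5.579003178038078
short [[0.4397182033244226, -0.2832298759927672], [0.5540658224614636, -0.2737995942362688]] [ 0.4969 -0.2785] len 0.11473581923844334 yaw 4.714530701975944
loaded [[0.5209818268186548, 0.17394686227549785], [0.676654798626191, 0.14713207779371176]] [0.5988 0.1605] len 0.1579655241443354 yaw -9.773334185754418
side tube cap/bottom [[ 0.4216 -0.1889]
 [ 0.5544 -0.1747]] [ 0.488  -0.1818]
side loaded [[0.5302 0.163 ]
 [0.6725 0.1378]]
side paddle panel-left, panel-right, stop-right [[ 0.5     0.2024]
 [ 0.4689  0.0244]
 [ 0.6732 -0.01  ]]
[[-0.0008  0.3586  0.9335]
 [-0.0015  0.9335 -0.3586]
 [-1.     -0.0017 -0.0002]]
```

>>> arm_command(series="0 0 0 -0.037 0 0 1;0 0 0 -0.037 0 0 1;0 0 0 -0.037 0 0 1;0 0 0 -0.037 0 0 1;-0.1 -0.31 0.087 0 0 0 1;-0.1 -0.31 0.087 0 0 0 1;0 -0.31 0.087 0 0 0 1;0 -0.31 0.087 0 0 0 1;0 -0.31 0.087 0 0 0 1;0 -0.31 0.087 0 0 0 1;0 -0.31 0.087 0 0 0 1;0 -0.31 0.087 0 0 0 1", squeeze=40)

```text
clock: 1.1
position: [0.2997, 0.2951, 0.251]
ee_rot: [0.706, -0.035, 0.706, 0.035]
contact_force: [0.7, -0.7, 0.5]
width: 0.0855
```

>>> arm_command(series="0 -0.31 0.087 0 0 0 1;0 -0.31 0.087 0 0 0 1;0 -0.31 0.087 0 0 0 1;0 -0.31 0.087 0 0 0 1;0 -0.31 0.087 0 0 0 1;0 -0.31 0.087 0 0 0 1;0 -0.31 0.087 0 0 0 1;0 -0.31 0.087 0 0 0 1;0 -0.31 0.087 0 0 0 1;0 -0.31 0.087 0 0 0 1;0 -0.31 0.087 0 0 0 1;0 -0.31 0.087 0 0 0 1")

```text
clock: 2.1
position: [0.4401, -0.0647, 0.251]
ee_rot: [0.706, -0.034, 0.706, 0.035]
contact_force: [-0.2, 0.9, 0.5]
width: 0.0856
```

>>> arm_command(series="0 -0.31 0.087 0 0 0 1;0 -0.31 0.087 0 0 0 1;0.2 -0.31 0.087 0 0 0 1;0.2 -0.16 0.05 0 0 0 1;0.2 0 0 0 0 0 1;0.2 0 0 0 0 0 1;0 0 0 0 0 0 1;0 0 0 0 0 0 1")

```text
clock: 2.77
position: [0.4809, -0.1682, 0.1703]
ee_rot: [0.705, -0.034, 0.707, 0.035]
contact_force: [0.3, 1.5, 1.1]
width: 0.0853
```

>>> arm_command(series="0 -0.128 0.078 0 0 0 1;0.3 0 0 0 0 0 1;0.3 0 0 0 0 0 1;0.3 0 0 0 0 0 1;0.3 0 0 0 0 0 1;0.2 0 0 0 0 0 1;0.11 0 0 0 0 0 1;0 0 0 0 0 0 1;0 0 0 0 0 0 1;0 0 0 0 0 0 1")

```text
clock: 3.6
position: [0.4924, -0.1811, 0.022]
ee_rot: [0.707, -0.035, 0.705, 0.034]
contact_force: [0.4, -0.8, -0.1]
width: 0.0852
```

```bash
python3 - <<'E'
from h import *
st=manip.get_state(); print(st["position"],st["contact_force"],st["ee_rot"])
for n,b in(("side",(235,310,240,330)),("top",(185,260,290,380))):
    im=get_image(n); np.save(f"pics/{n}1.npy",im)
    k=cv2.resize(im[b[0]:b[1],b[2]:b[3],::-1],(396,330),interpolation=cv2.INTER_CUBIC)
    o=k if n=="side" else np.hstack([o,k])
cv2.imwrite("pics/g1.png",o)
E
```

```text
[ 0.4924 -0.1811  0.022 ] [ 0.4141 -0.7822 -0.1018] [ 0.7073 -0.0355  0.7052  0.0342]
```

View pics/g1.png

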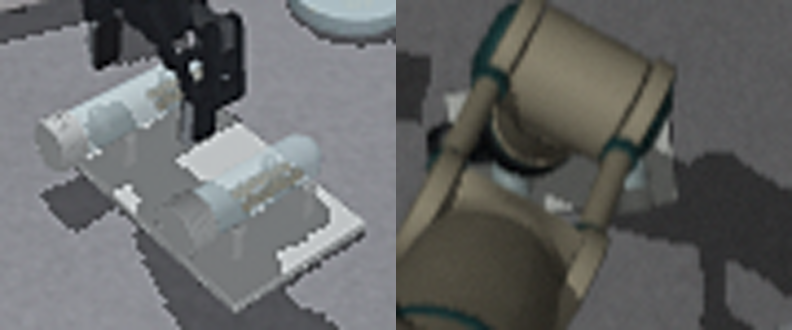

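The fingers straddle the long tube between the two V supports, and the short tube is clear. I'll close and lift.

>>> arm_command(series="0 0 0 0 0 0 -1;0 0 0 0 0 0 -1;0 0 0 0 0 0 -1;0 0 0 0 0 0 -1;0 0 0 0 0 0 -1;0 0 0 0 0 0 -1;0 0 0 0 0 0 -1;0 0 0 0 0 0 -1;0 0 0 0 0 0 -1;0 0 0 0 0 0 -1", squeeze=40)

```text
clock: 4.53
position: [0.4906, -0.1791, 0.0207]
ee_rot: [0.706, -0.033, 0.706, 0.035]
contact_force: [-0.3, 4.7, 5.2]
width: 0.0289
```

>>> arm_command(series="-0.1 0 0 0 0 0 -1;-0.2 0 0 0 0 0 -1;-0.3 0 0 0 0 0 -1;-0.3 0 0 0 0 0 -1;-0.3 0 0 0 0 0 -1;-0.3 0 0 0 0 0 -1;-0.3 0 0 0 0 0 -1;-0.3 0 0 0.028 0 0 -1;0 0 0 0.028 0 0 -1;0 0 0 0.028 0 0 -1;0 0 0 0 0 0 -1")

```text
clock: 5.45
position: [0.4908, -0.1809, 0.2315]
ee_rot: [0.705, 0.059, 0.704, -0.059]
contact_force: [-0.3, 0.2, -1.3]
width: 0.0289
```

```bash
python3 - <<'E'
from h import *
t=np.load("pics/top0.npy")[...,::-1];s=np.load("pics/side0.npy")[...,::-1]
a=cv2.resize(t[158:203,234:274],(400,450),interpolation=cv2.INTER_CUBIC)
b=cv2.resize(s[160:205,237:277],(400,450),interpolation=cv2.INTER_CUBIC)
cv2.imwrite("pics/clips.png",np.hstack([a,b]))
E
```

```text
(no output)
```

View pics/clips.png

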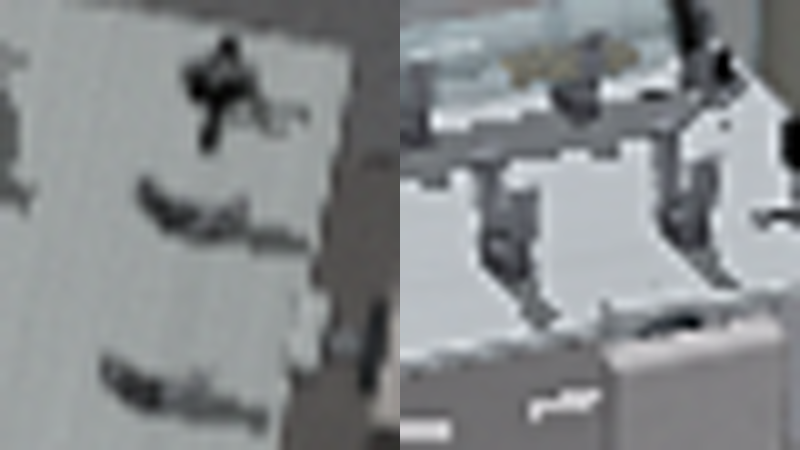

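Top crop (left panel): the stop clip's left tip is at (140,185), the cap clip's left tip at (105,365), and the end stop at (215,85). Side crop (right panel): the cap clip's leaf tops are at (525,185) and (487,170), the stop clip's at (705,160) and (665,135). Next I'll compare these with positions predicted from the paddle pose.

```bash
python3 - <<'E'
from h import *
S=np.array([.579,.058]);a=np.radians(-9.2);X=np.array([np.cos(a),np.sin(a)]);Y=np.array([-X[1],X[0]])
P=lambda x,y,z:np.r_[S+X*x/1e3+Y*y/1e3,(159+z)/1e3]
for x in(-32,32):
  for y in(19,-19):
    p=P(x,y,12.5); print(x,y,"top",((proj("top",p)[0]-[234,158]+.5)*10),"side",(proj("side",p)[0]-[237,160]+.5)*10+[400,0])
for nm,p in (("stop face58",P(58,0,0)),("86",P(86,0,0)),("brk top 72",P(72,0,12)),("brk top 90",P(90,0,12))):
  print(nm,"top",((proj("top",p)[0]-[234,158]+.5)*10),"side",(proj("side",p)[0]-[237,160]+.5)*10+[400,0])
st=manip.get_state();print(st["position"],st["ee_rot"])
im=get_image("side");np.save("pics/side2.npy",im)
c=im[195:285,220:330,::-1]; s0=np.load("pics/side0.npy")[160:200,255:300,::-1]
A=cv2.resize(c,(400,327),interpolation=cv2.INTER_CUBIC);B=cv2.resize(s0,(368,327),interpolation=cv2.INTER_CUBIC)
cv2.imwrite("pics/hold.png",np.hstack([A,B]))
E
```

```text
-32 19 top [107.9686 370.4859] side [480.9788 141.9686]
-32 -19 top [216.0067 390.5546] side [522.8709 192.595 ]
32 19 top [143.2687 192.8558] side [659.2072 110.9528]
32 -19 top [250.5315 212.6466] side [705.1059 159.8047]
stop face58 top [211.3735 139.6314] side [751.8163 155.6795]
86 top [226.2776  63.7081] side [827.0747 142.1043]
brk top 72 top [218.4556  93.3217] side [791.0998 117.0474]
brk top 90 top [228.0894  44.2676] side [839.4746 108.4817]
[ 0.4908 -0.1809  0.2315] [ 0.7052  0.0587  0.7041 -0.0594]
```

View pics/hold.png

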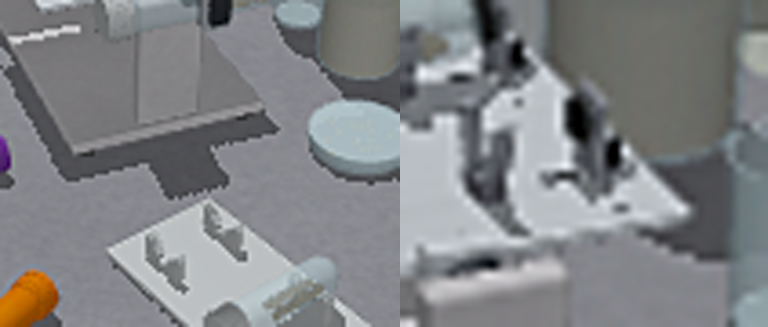

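The cradle place is empty now and the tube is in the gripper. The end stop's black pad is at right-panel (576,115), which puts its face about 76 mm beyond station. The side-view clip tips match the prediction within 1 px. I'll move over the station with the tube's bottom about 10 mm short of the pad.

>>> arm_command(series="0 0.15 0.025 0 0 0 -1;0 0.25 0.042 0 0 0 -1;0 0.25 0.042 0 0 0 -1;0 0.25 0.042 0 0 0 -1;0 0.25 0.042 0 0 0 -1;0 0.25 0.042 0 0 0 -1;0 0.25 0.042 0 0 0 -1;0 0.25 0.042 0 0 0 -1;0 0.25 0.042 0 0 0 -1;0 0.25 0.042 0 0 0 -1;0 0.11 0.017 0 0 0 -1;0 0 0 0 0 0 -1")

```text
clock: 6.5
position: [0.5739, 0.062, 0.2297]
ee_rot: [0.705, 0.057, 0.705, -0.057]
contact_force: [-0.0, -0.1, -0.6]
width: 0.0284
```

>>> arm_command(series="0.2 0 0 0 0 0 -1;0.15 0 0 0 0 0 -1;0 0 0 0 0 0 -1;0 0 0 0 0 0 -1")

```text
clock: 6.83
position: [0.5726, 0.0588, 0.1946]
ee_rot: [0.704, 0.058, 0.706, -0.059]
contact_force: [0.7, 0.2, 0.4]
width: 0.0289
```

```bash
python3 - <<'E'
from h import *
st=manip.get_state();print(st["position"],st["ee_rot"],st["contact_force"])
im=get_image("side");np.save("pics/side3.npy",im)
c=im[125:200,210:310,::-1]
cv2.imwrite("pics/over.png",cv2.resize(c,(800,600),interpolation=cv2.INTER_CUBIC))
E
```

```text
[0.5726 0.0588 0.1946] [ 0.7037  0.0583  0.7056 -0.0589] [0.6634 0.2402 0.3941]
```

View pics/over.png

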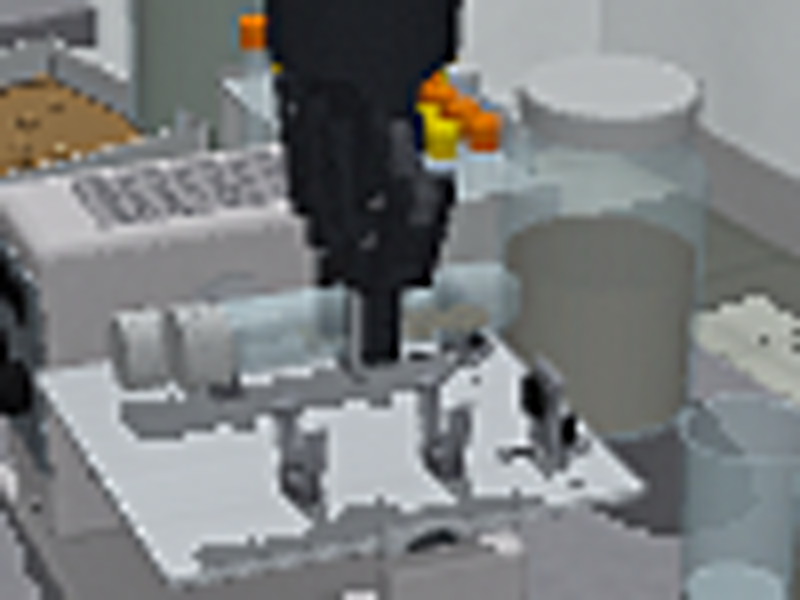

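```bash
python3 - <<'E'
from h import *
S=np.array([.580,.0585]);a=np.radians(-9.5);X=np.array([np.cos(a),np.sin(a)]);Y=np.array([-X[1],X[0]])
f=lambda p:(proj("side",p)-[210,125]+.5)*8
T=np.array([.573,.0588])
for g in(0,5):
  for z in(.208,.212):
    C=np.r_[T-X*g/1e3,z]; X3=np.r_[X,0]
    print(g,z,"capend",f(C-.075*X3),"bottom",f(C+.075*X3), "glass top/bot edge mid+40",f(np.array([C+.04*X3+[0,0,.0131]-.0073*np.r_[Y,0]*-1, C+.04*X3-[0,0,.0131]-.0073*np.r_[Y,0]])).tolist())
uv=lambda q:np.array(q)/8-.5+[210,125]
for z in(.208,.212):
  w=cast("side",uv([(180,346),(518,293)]),z);print(z,[( (p-S)@X*1e3,(p-S)@Y*1e3) for p in w])
# pad
print("pad",[( (p-S)@X*1e3,(p-S)@Y*1e3) for p in cast("side",uv([(533,392)]),.159)])
for i in range(6):
  get_image("top"); s=manip.get_state();print(s["position"],s["contact_force"])
# loaded-tube cross-check of the station line
E
```

```text
0 0.208 capend [[181.0821 351.7967]] bottom [[526.5491 295.1355]] glass top/bot edge mid+40 [[442.3807516351567, 271.5867112573883], [454.82415150516636, 344.2075174192121]]
0 0.212 capend [[180.8748 342.6755]] bottom [[526.9564 286.3052]] glass top/bot edge mid+40 [[442.6432220404554, 262.6201946927456], [455.1083270340555, 335.380459204737]]
5 0.208 capend [[169.0348 353.7726]] bottom [[515.5097 296.9462]] glass top/bot edge mid+40 [[431.1019407399672, 273.3827589501884], [443.5769805829468, 346.10589534728433]]
5 0.212 capend [[168.8051 344.6414]] bottom [[515.8981 288.1064]] glass top/bot edge mid+40 [[431.34477338007855, 264.40648646604905], [443.841629673861, 337.26947556292725]]
0.208 [(np.float64(-80.70305603455034), np.float64(4.185803203774247)), (np.float64(65.60292121842558), np.float64(2.253466246677275))]
0.212 [(np.float64(-83.2203390013704), np.float64(-3.54189793797546)), (np.float64(61.883485512553115), np.float64(-5.458357456505761))]
pad [(np.float64(75.96510680348433), np.float64(4.875675501967157))]
[0.574  0.0591 0.1962] [ 0.4619  0.1079 -1.9472]
[0.5742 0.0593 0.1964] [ 0.5357 -0.0076 -0.3904]
[0.5743 0.0595 0.1965] [-0.1766  0.3339 -0.0568]
[0.5742 0.0596 0.1964] [ 0.1993  0.4766 -1.0093]
[0.5741 0.0597 0.1963] [ 0.2014 -0.2962 -0.6225]
[0.574  0.0598 0.1961] [-0.054   0.8536 -1.1569]
```

>>> arm_command(series="0.1 0 0 0 0 0 -1;0.1 0 0 0 0 0 -1;0.08 0 0 0 0 0 -1;0 0 0 0 0 0 -1;0 0 0 0 0 0 -1;0 0 0 0 0 0 -1")

```text
clock: 7.68
position: [0.5737, 0.0601, 0.1671]
ee_rot: [0.705, 0.059, 0.705, -0.058]
contact_force: [-0.1, 0.0, -0.3]
width: 0.0287
```

>>> arm_command(series="0.02 0 0 0 0 0 -1;0.02 0 0 0 0 0 -1;0 0 0 0 0 0 -1;0 0 0 0 0 0 -1")

```text
clock: 8.02
position: [0.5736, 0.0601, 0.1633]
ee_rot: [0.705, 0.059, 0.705, -0.058]
contact_force: [0.2, 0.1, -0.6]
width: 0.0289
```

>>> arm_command(series="0.02 0 0 0 0 0 -1;0 0 0 0 0 0 -1;0 0 0 0 0 0 -1")

```text
clock: 8.27
position: [0.5736, 0.0601, 0.1613]
ee_rot: [0.705, 0.059, 0.705, -0.058]
contact_force: [-0.1, 0.6, -0.9]
width: 0.0287
```

>>> arm_command(series="0.01 0 0 0 0 0 -1;0 0 0 0 0 0 -1;0 0 0 0 0 0 -1")

```text
clock: 8.52
position: [0.5739, 0.0604, 0.1605]
ee_rot: [0.705, 0.059, 0.704, -0.058]
contact_force: [0.2, 1.9, -0.9]
width: 0.0289
```

```bash
python3 - <<'E'
from h import *
F=[]
for i in range(5):
  im=get_image("side"); s=manip.get_state();F.append(s["contact_force"])
print(np.mean(F,0),s["position"]);np.save("pics/side4.npy",im)
c=im[140:200,225:305,::-1]
cv2.imwrite("pics/lips.png",cv2.resize(c,(800,600),interpolation=cv2.INTER_CUBIC))
E
```

```text
[ 0.3769  1.7466 -0.4291] [0.5738 0.0604 0.1604]
```

View pics/lips.png

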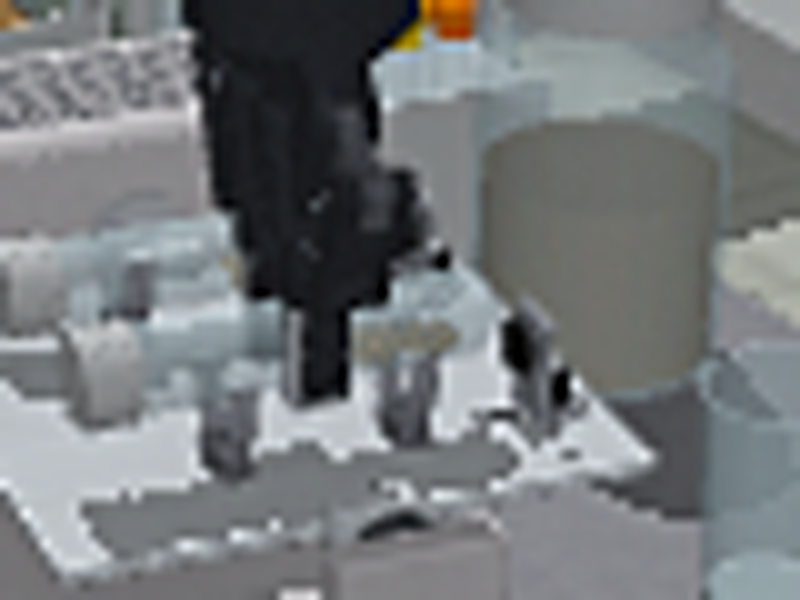

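The tube is just on the lips, with its bottom at (488,320) and a visible gap to the pad at (515,340). A +y force of about 1.7 N means the tube is touching the -y flare, so I'll shift +y slightly.

>>> arm_command(series="-0.01 0 0 0 0 0 -1;0 0.015 0 0 0 0 -1;0.01 0 0 0 0 0 -1;0 0 0 0 0 0 -1;0 0 0 0 0 0 -1")

```text
clock: 9.18
position: [0.5738, 0.0608, 0.1603]
ee_rot: [0.705, 0.058, 0.705, -0.059]
contact_force: [0.3, -2.4, 0.5]
width: 0.0291
```

>>> arm_command(series="0.007 0 0 0 0 0 -1;0 0 0 0 0 0 -1;0 0 0 0 0 0 -1")

```text
clock: 9.43
position: [0.574, 0.0608, 0.1599]
ee_rot: [0.705, 0.058, 0.705, -0.059]
contact_force: [-0.9, -3.9, 2.7]
width: 0.0285
```

>>> arm_command(series="-0.006 -0.007 0 0 0 0 -1;0 0 0 0 0 0 -1;0 0 0 0 0 0 -1")

```text
clock: 9.68
position: [0.5738, 0.0608, 0.1601]
ee_rot: [0.705, 0.059, 0.705, -0.059]
contact_force: [-0.3, -2.5, 0.7]
width: 0.0287
```

>>> arm_command(series="0 -0.005 0 0 0 0 -1;0 0 0 0 0 0 -1;0 0 0 0 0 0 -1")

```text
clock: 9.93
position: [0.5738, 0.0607, 0.1601]
ee_rot: [0.705, 0.059, 0.705, -0.058]
contact_force: [0.1, -0.9, -0.7]
width: 0.0285
```

>>> arm_command(series="0 0 0 0 0 0 -0.1;0 0 0 0 0 0 0.4;0 0 0 0 0 0 0.4;0 0 0 0 0 0 0.4;0 0 0 0 0 0 0.4;0 0 0 0 0 0 0.4", squeeze=20)

```text
clock: 10.43
position: [0.5736, 0.0604, 0.1602]
ee_rot: [0.705, 0.059, 0.705, -0.058]
contact_force: [0.4, 0.8, -0.1]
width: 0.0597
```

```bash
python3 - <<'E'
from h import *
F=[]
for i in range(4):
  im=get_image("side"); s=manip.get_state();F.append(s["contact_force"])
print(np.mean(F,0),s["position"],s["width"]);np.save("pics/side5.npy",im)
c=im[140:200,225:305,::-1];d=np.load("pics/side4.npy")[140:200,225:305,::-1]
print("diff px",np.argwhere(np.abs(c.astype(int)-d).max(2)>40).shape)
cv2.imwrite("pics/rel.png",cv2.resize(c,(800,600),interpolation=cv2.INTER_CUBIC))
E
```

```text
[-0.1641  0.259  -0.2435] [0.5737 0.0603 0.1602] 0.06003807125105175
diff px (149, 2)
```

View pics/rel.png

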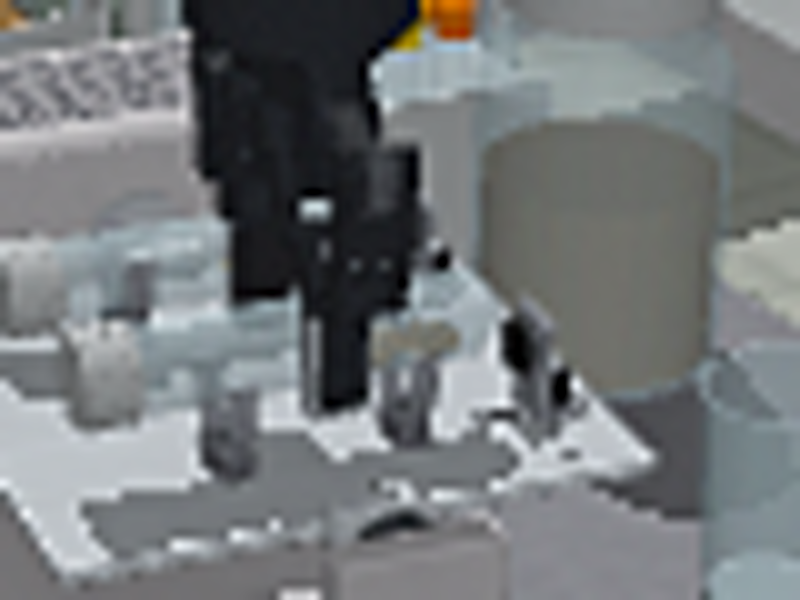

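The tube rests level on both lips after release, with its bottom clear of the pad. I'll raise, shut the fingers and move over the stop-end clip.

>>> arm_command(series="-0.2 0 0 0 0 0 0.4;-0.2 0 0 0 0 0 0.4;-0.2 0 0 0 0 0 0.4;0 0 0.24 0 0 0 -1;0 0 0.23 0 0 0 -1;0 0 0 0 0 0 -1;0 0 0 0 0 0 -1;0 0 0 0 0 0 -1;0 0 0 0 0 0 -1;0.1 0 0 0 0 0 -1;0.1 0 0 0 0 0 -1;0 0 0 0 0 0 -1")

```text
clock: 11.63
position: [0.6179, 0.0528, 0.1973]
ee_rot: [0.703, 0.058, 0.707, -0.059]
contact_force: [0.2, 0.6, -0.3]
width: 0.0002
```

>>> arm_command(series="0.03 0 0 0 0 0 -1;0.02 0 0 0 0 0 -1;0.02 0 0 0 0 0 -1;0 0 0 0 0 0 -1;0 0 0 0 0 0 -1")

```text
clock: 12.05
position: [0.6201, 0.0526, 0.1933]
ee_rot: [0.705, 0.059, 0.705, -0.058]
contact_force: [-0.4, -0.4, 0.5]
width: -0.0001
```

>>> arm_command(series="0.01 0 0 0 0 0 -1;0.01 0 0 0 0 0 -1;0.01 0 0 0 0 0 -1;0 0 0 0 0 0 -1;0 0 0 0 0 0 -1")

```text
clock: 12.47
position: [0.62, 0.0526, 0.1902]
ee_rot: [0.705, 0.059, 0.705, -0.058]
contact_force: [0.2, -0.2, 0.2]
width: -0.0002
```

>>> arm_command(series="0.01 0 0 0 0 0 -1;0 0 0 0 0 0 -1;0 0 0 0 0 0 -1")

```text
clock: 12.72
position: [0.6203, 0.0526, 0.1895]
ee_rot: [0.705, 0.059, 0.704, -0.058]
contact_force: [0.2, -0.7, 2.0]
width: 0.0001
```

>>> arm_command(series="0.01 0 0 0 0 0 -1;0 0 0 0 0 0 -1;0 0 0 0 0 0 -1")

```text
clock: 12.97
position: [0.6205, 0.0526, 0.1888]
ee_rot: [0.705, 0.059, 0.704, -0.058]
contact_force: [0.9, -0.3, 4.3]
width: 0.0002
```

>>> arm_command(series="0.01 0 0 0 0 0 -1;0 0 0 0 0 0 -1;0.01 0 0 0 0 0 -1;0 0 0 0 0 0 -1;0 0 0 0 0 0 -1")

```text
clock: 13.38
position: [0.6209, 0.0525, 0.1874]
ee_rot: [0.706, 0.059, 0.704, -0.058]
contact_force: [-0.8, -0.5, 7.1]
width: 0.0001
```

>>> arm_command(series="0.01 0 0 0 0 0 -1;0 0 0 0 0 0 -1;0 0 0 0 0 0 -1")

```text
clock: 13.63
position: [0.6211, 0.0525, 0.1867]
ee_rot: [0.706, 0.059, 0.703, -0.059]
contact_force: [-0.6, -0.2, 8.5]
width: -0.0001
```

>>> arm_command(series="0.01 0 0 0 0 0 -1;0 0 0 0 0 0 -1;0 0 0 0 0 0 -1")

```text
clock: 13.88
position: [0.6214, 0.0525, 0.1859]
ee_rot: [0.706, 0.059, 0.703, -0.058]
contact_force: [0.5, -0.1, 7.9]
width: 0.0002
```

>>> arm_command(series="0.01 0 0 0 0 0 -1;0 0 0 0 0 0 -1;0 0 0 0 0 0 -1")

```text
clock: 14.13
position: [0.6216, 0.0525, 0.1853]
ee_rot: [0.706, 0.059, 0.703, -0.058]
contact_force: [0.7, -0.7, 10.2]
width: -0.0001
```

>>> arm_command(series="0.01 0 0 0 0 0 -1;0 0 0 0 0 0 -1;0 0 0 0 0 0 -1")

```text
clock: 14.38
position: [0.6218, 0.0524, 0.1842]
ee_rot: [0.707, 0.059, 0.703, -0.058]
contact_force: [0.2, -0.2, 9.5]
width: -0.0003
```

>>> arm_command(series="0.01 0 0 0 0 0 -1;0 0 0 0 0 0 -1;0 0 0 0 0 0 -1")

```text
clock: 14.63
position: [0.622, 0.0524, 0.1832]
ee_rot: [0.707, 0.059, 0.703, -0.058]
contact_force: [1.8, -0.8, 8.1]
width: 0.0002
```

>>> arm_command(series="0.01 0 0 0 0 0 -1;0 0 0 0 0 0 -1;0 0 0 0 0 0 -1")

```text
clock: 14.88
position: [0.6222, 0.0524, 0.1821]
ee_rot: [0.707, 0.059, 0.703, -0.058]
contact_force: [1.4, -0.4, 7.4]
width: -0.0001
```

>>> arm_command(series="0.01 0 0 0 0 0 -1;0 0 0 0 0 0 -1;0 0 0 0 0 0 -1")

```text
clock: 15.13
position: [0.6224, 0.0524, 0.1809]
ee_rot: [0.707, 0.059, 0.703, -0.058]
contact_force: [2.1, 0.6, 7.1]
width: 0.0002
```

>>> arm_command(series="0.01 0 0 0 0 0 -1;0 0 0 0 0 0 -1;0 0 0 0 0 0 -1")

```text
clock: 15.38
position: [0.6217, 0.0524, 0.179]
ee_rot: [0.706, 0.059, 0.703, -0.059]
contact_force: [2.7, 0.1, 3.1]
width: -0.0002
```

>>> arm_command(series="0.01 0 0 0 0 0 -1;0 0 0 0 0 0 -1;0 0 0 0 0 0 -1")

```text
clock: 15.63
position: [0.6184, 0.0528, 0.1758]
ee_rot: [0.703, 0.059, 0.706, -0.059]
contact_force: [0.5, 0.1, -0.5]
width: 0.0002
```

The force fell to zero with a forward spring, so the stop-end clip has snapped. Next is the cap-end clip.

>>> arm_command(series="-0.2 0 0 0 0 0 -1;-0.18 0 0 0 0 0 -1;0 0 -0.25 0 0 0 -1;0 0 -0.25 0 0 0 -1;0 0 -0.2 0 0 0 -1;0 0 0 0 0 0 -1;0.1 0 0 0 0 0 -1;0.07 0 0 0 0 0 -1;0 0 0 0 0 0 -1;0 0 0 0 0 0 -1")

```text
clock: 16.47
position: [0.551, 0.064, 0.1967]
ee_rot: [0.704, 0.059, 0.706, -0.059]
contact_force: [-0.1, 0.9, 0.3]
width: -0.0003
```

>>> arm_command(series="0.01 0 0 0 0 0 -1;0.01 0 0 0 0 0 -1;0.01 0 0 0 0 0 -1;0 0 0 0 0 0 -1;0 0 0 0 0 0 -1")

```text
clock: 16.88
position: [0.5511, 0.0641, 0.1952]
ee_rot: [0.705, 0.059, 0.705, -0.059]
contact_force: [-0.1, 0.0, 1.6]
width: -0.0003
```

>>> arm_command(series="0.01 0 0 0 0 0 -1;0 0 0 0 0 0 -1;0.01 0 0 0 0 0 -1;0 0 0 0 0 0 -1;0 0 0 0 0 0 -1")

```text
clock: 17.3
position: [0.5509, 0.0641, 0.1932]
ee_rot: [0.705, 0.059, 0.705, -0.058]
contact_force: [0.1, -0.7, 0.1]
width: -0.0001
```

>>> arm_command(series="0.01 0 0 0 0 0 -1;0 0 0 0 0 0 -1;0.01 0 0 0 0 0 -1;0 0 0 0 0 0 -1;0 0 0 0 0 0 -1")

```text
clock: 17.72
position: [0.551, 0.0641, 0.1914]
ee_rot: [0.705, 0.059, 0.705, -0.058]
contact_force: [-1.1, -0.3, 1.6]
width: -0.0002
```

>>> arm_command(series="0.01 0 0 0 0 0 -1;0 0 0 0 0 0 -1;0 0 0 0 0 0 -1")

```text
clock: 17.97
position: [0.551, 0.0642, 0.1904]
ee_rot: [0.705, 0.059, 0.705, -0.058]
contact_force: [-0.8, -0.0, 3.6]
width: -0.0001
```

>>> arm_command(series="0.01 0 0 0 0 0 -1;0 0 0 0 0 0 -1;0 0 0 0 0 0 -1")

```text
clock: 18.22
position: [0.5509, 0.0642, 0.1894]
ee_rot: [0.705, 0.059, 0.705, -0.058]
contact_force: [-0.4, -0.6, 4.7]
width: -0.0001
```

>>> arm_command(series="0.01 0 0 0 0 0 -1;0 0 0 0 0 0 -1;0 0 0 0 0 0 -1")

```text
clock: 18.47
position: [0.5508, 0.0642, 0.1885]
ee_rot: [0.705, 0.059, 0.705, -0.058]
contact_force: [-2.5, 0.4, 6.0]
width: -0.0001
```

>>> arm_command(series="0.01 0 0 0 0 0 -1;0 0 0 0 0 0 -1;0 0 0 0 0 0 -1")

```text
clock: 18.72
position: [0.5508, 0.0642, 0.1878]
ee_rot: [0.705, 0.059, 0.705, -0.058]
contact_force: [-1.9, 1.0, 6.2]
width: 0.0001
```

>>> arm_command(series="0.01 0 0 0 0 0 -1;0 0 0 0 0 0 -1;0 0 0 0 0 0 -1")

```text
clock: 18.97
position: [0.5509, 0.0642, 0.1869]
ee_rot: [0.705, 0.059, 0.705, -0.058]
contact_force: [-3.6, -1.1, 7.1]
width: 0.0001
```

>>> arm_command(series="0.01 0 0 0 0 0 -1;0 0 0 0 0 0 -1;0 0 0 0 0 0 -1")

```text
clock: 19.22
position: [0.5509, 0.0643, 0.186]
ee_rot: [0.705, 0.059, 0.705, -0.058]
contact_force: [-2.2, -0.1, 7.7]
width: 0.0002
```

>>> arm_command(series="0.01 0 0 0 0 0 -1;0 0 0 0 0 0 -1;0 0 0 0 0 0 -1")

```text
clock: 19.47
position: [0.5508, 0.0642, 0.1851]
ee_rot: [0.705, 0.059, 0.705, -0.058]
contact_force: [-3.0, 0.1, 7.7]
width: 0.0001
```

>>> arm_command(series="0.01 0 0 0 0 0 -1;0 0 0 0 0 0 -1;0 0 0 0 0 0 -1")

```text
clock: 19.72
position: [0.5508, 0.0643, 0.184]
ee_rot: [0.705, 0.059, 0.705, -0.058]
contact_force: [-2.2, 1.2, 8.5]
width: -0.0002
```

>>> arm_command(series="0.01 0 0 0 0 0 -1;0 0 0 0 0 0 -1;0 0 0 0 0 0 -1")

```text
clock: 19.97
position: [0.5507, 0.0643, 0.1827]
ee_rot: [0.705, 0.059, 0.705, -0.058]
contact_force: [-1.9, -0.1, 5.8]
width: 0.0002
```

>>> arm_command(series="0.01 0 0 0 0 0 -1;0 0 0 0 0 0 -1;0 0 0 0 0 0 -1")

```text
clock: 20.22
position: [0.5507, 0.0642, 0.1812]
ee_rot: [0.705, 0.059, 0.705, -0.058]
contact_force: [-1.6, 0.6, 4.0]
width: -0.0003
```

>>> arm_command(series="0.01 0 0 0 0 0 -1;0 0 0 0 0 0 -1;0 0 0 0 0 0 -1")

```text
clock: 20.47
position: [0.551, 0.0641, 0.1798]
ee_rot: [0.705, 0.059, 0.705, -0.059]
contact_force: [-0.7, 0.1, 1.5]
width: 0.0004
```

>>> arm_command(series="0.01 0 0 0 0 0 -1;0 0 0 0 0 0 -1;0 0 0 0 0 0 -1")

```text
clock: 20.72
position: [0.5511, 0.064, 0.1787]
ee_rot: [0.705, 0.058, 0.705, -0.059]
contact_force: [0.9, 0.2, 0.2]
width: 0.0
```

Force dropped to about 0, so the cap-end clip has snapped too. I'll raise, go round behind the cap end and look.

>>> arm_command(series="-0.15 0 0 0 0 0 -1;-0.2 0 0 0 0 0 -1;0 0 -0.3 0 0 0 -1;0 0 -0.3 0 0 0 -1;0 0 -0.24 0 0 0 -1;0 0 0 0 0 0 -1;0.2 0 0 0 0 0 -1;0.2 0 0 0 0 0 -1;0.2 0 0 0 0 0 -1;0.04 0 0 0 0 0 -1;0 0 0 0 0 0 -1;0 0 0 0 0 0 -1")

```text
clock: 21.72
position: [0.469, 0.0779, 0.1505]
ee_rot: [0.705, 0.059, 0.704, -0.059]
contact_force: [0.6, 0.2, 0.1]
width: 0.0001
```

```bash
python3 - <<'E'
from h import *
im=get_image("side"); s=manip.get_state();print(s["position"],s["contact_force"])
np.save("pics/side6.npy",im)
c=im[140:200,210:290,::-1]
cv2.imwrite("pics/push.png",cv2.resize(c,(800,600),interpolation=cv2.INTER_CUBIC))
S=np.array([.580,.0585]);a=np.radians(-9.5);X=np.array([np.cos(a),np.sin(a)]);Y=np.array([-X[1],X[0]])
print("tcp st",(s["position"][:2]-S)@X*1e3,(s["position"][:2]-S)@Y*1e3)
for x,z in((-85,0),(65,0),(79,0),(-65,17),(0,15),(0,31)):print(x,z,(proj("side",np.r_[S+X*x/1e3,.159+z/1e3])-[210,140]+.5)*10)
E
```

```text
[0.4693 0.0779 0.1511] [0.1871 0.0137 0.8455]
tcp st -112.34596139359085 0.9153839661272222
-85 0 [[219.6365 426.5019]]
65 0 [[642.7955 351.4246]]
79 0 [[680.4913 344.7365]]
-65 17 [[277.4969 369.6721]]
0 15 [[464.4854 342.774 ]]
0 31 [[465.1695 299.091 ]]
```

View pics/push.png

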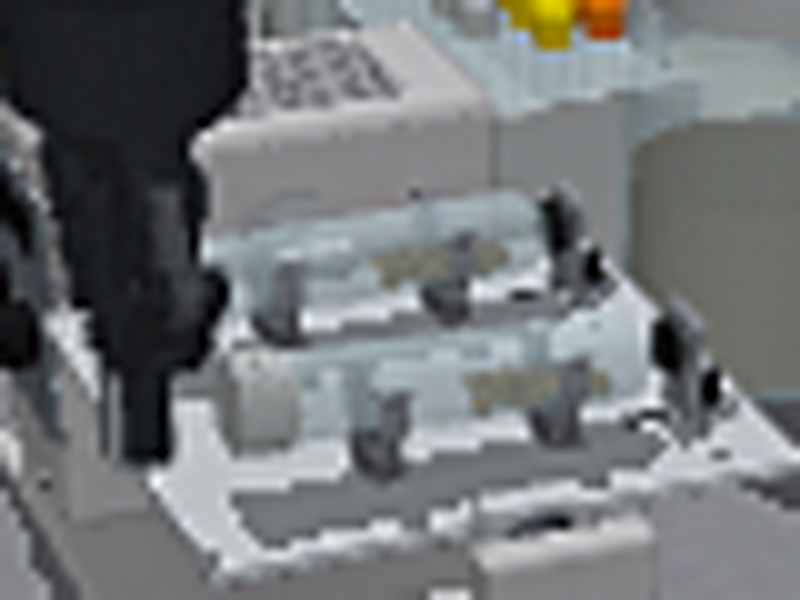

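The tube is seated level in both clips, parallel to the loaded one. Its bottom is at (650,350), just short of the pad at (668,345). The shut fingers at (150,420) are behind the cap end at (222,410). I'll push along +x gently.

>>> arm_command(series="0 0 0.06 0 0 0 -1;0 0 0.06 0 0 0 -1;0 0 0.01 0 0 0 -1;0 0 0 0 0 0 -1;0 0 0 0 0 0 -1")

```text
clock: 22.18
position: [0.4812, 0.0758, 0.1504]
ee_rot: [0.705, 0.059, 0.705, -0.059]
contact_force: [-0.8, 0.2, 0.5]
width: 0.0
```

>>> arm_command(series="0 0 0.01 0 0 0 -1;0 0 0.01 0 0 0 -1;0 0 0.01 0 0 0 -1;0 0 0 0 0 0 -1;0 0 0 0 0 0 -1")

```text
clock: 22.6
position: [0.4839, 0.0754, 0.1502]
ee_rot: [0.705, 0.059, 0.705, -0.058]
contact_force: [-0.6, -0.1, 0.4]
width: -0.0001
```

>>> arm_command(series="0 0 0.01 0 0 0 -1;0 0 0 0 0 0 -1;0 0 0.01 0 0 0 -1;0 0 0 0 0 0 -1;0 0 0 0 0 0 -1")

```text
clock: 23.02
position: [0.486, 0.075, 0.1502]
ee_rot: [0.705, 0.059, 0.705, -0.059]
contact_force: [0.5, 0.3, -0.4]
width: -0.0001
```

>>> arm_command(series="0 0 0.01 0 0 0 -1;0 0 0 0 0 0 -1;0 0 0.01 0 0 0 -1;0 0 0 0 0 0 -1;0 0 0 0 0 0 -1")

```text
clock: 23.43
position: [0.4873, 0.0748, 0.1499]
ee_rot: [0.704, 0.059, 0.705, -0.058]
contact_force: [-1.4, 0.6, -1.0]
width: -0.0001
```

>>> arm_command(series="0 0 0.01 0 0 0 -1;0 0 0 0 0 0 -1;0 0 0.01 0 0 0 -1;0 0 0 0 0 0 -1;0 0 0 0 0 0 -1")

```text
clock: 23.85
position: [0.4879, 0.0746, 0.1493]
ee_rot: [0.703, 0.059, 0.706, -0.059]
contact_force: [-4.7, 1.2, -1.8]
width: 0.0002
```

>>> arm_command(series="0 0 0.01 0 0 0 -1;0 0 0 0 0 0 -1;0 0 0.01 0 0 0 -1;0 0 0 0 0 0 -1;0 0 0 0 0 0 -1")

```text
clock: 24.27
position: [0.4936, 0.0738, 0.1507]
ee_rot: [0.706, 0.058, 0.703, -0.059]
contact_force: [-0.3, 0.2, -0.7]
width: -0.0001
```

>>> arm_command(series="0 0 0.01 0 0 0 -1;0 0 0 0 0 0 -1;0 0 0.01 0 0 0 -1;0 0 0 0 0 0 -1;0 0 0 0 0 0 -1")

```text
clock: 24.68
position: [0.4943, 0.0737, 0.1504]
ee_rot: [0.705, 0.059, 0.704, -0.059]
contact_force: [0.1, 0.2, -0.5]
width: -0.0
```

>>> arm_command(series="0 0 0.01 0 0 0 -1;0 0 0 0 0 0 -1;0 0 0.01 0 0 0 -1;0 0 0 0 0 0 -1;0 0 0 0 0 0 -1")

```text
clock: 25.1
position: [0.4957, 0.0734, 0.1501]
ee_rot: [0.705, 0.059, 0.705, -0.059]
contact_force: [0.7, -0.4, -0.5]
width: 0.0001
```

>>> arm_command(series="0 0 0.01 0 0 0 -1;0 0 0 0 0 0 -1;0 0 0 0 0 0 -1")

```text
clock: 25.35
position: [0.4963, 0.0733, 0.1501]
ee_rot: [0.704, 0.059, 0.705, -0.059]
contact_force: [-2.3, 0.1, 1.4]
width: 0.0001
```

>>> arm_command(series="0 0 0.01 0 0 0 -1;0 0 0 0 0 0 -1;0 0 0 0 0 0 -1")

```text
clock: 25.6
position: [0.4971, 0.0731, 0.1501]
ee_rot: [0.704, 0.059, 0.705, -0.059]
contact_force: [-3.0, 1.1, 1.1]
width: -0.0001
```

>>> arm_command(series="0 0 0.01 0 0 0 -1;0 0 0 0 0 0 -1;0 0 0 0 0 0 -1")

```text
clock: 25.85
position: [0.498, 0.073, 0.1501]
ee_rot: [0.704, 0.059, 0.705, -0.059]
contact_force: [-5.5, 0.8, 2.7]
width: -0.0003
```

>>> arm_command(series="0 0 0.01 0 0 0 -1;0 0 0 0 0 0 -1;0 0 0 0 0 0 -1")

```text
clock: 26.1
position: [0.4988, 0.0728, 0.1501]
ee_rot: [0.704, 0.059, 0.705, -0.058]
contact_force: [-4.7, 2.1, 3.4]
width: -0.0003
```

>>> arm_command(series="0 0 0.01 0 0 0 -1;0 0 0 0 0 0 -1;0 0 0 0 0 0 -1")

```text
clock: 26.35
position: [0.4992, 0.0727, 0.15]
ee_rot: [0.704, 0.059, 0.706, -0.058]
contact_force: [-6.4, 1.3, 4.2]
width: 0.0003
```

>>> arm_command(series="0 0 0.01 0 0 0 -1;0 0 0 0 0 0 -1;0 0 0 0 0 0 -1")

```text
clock: 26.6
position: [0.4994, 0.0727, 0.15]
ee_rot: [0.703, 0.059, 0.706, -0.058]
contact_force: [-7.9, 1.5, 5.2]
width: -0.0
```

>>> arm_command(series="0 0 0.01 0 0 0 -1;0 0 0 0 0 0 -1;0 0 0 0 0 0 -1")

```text
clock: 26.85
position: [0.4994, 0.0727, 0.1499]
ee_rot: [0.702, 0.059, 0.707, -0.058]
contact_force: [-9.9, 2.0, 5.9]
width: 0.0001
```

Force climbed to about 10 N while the TCP stayed at 0.4994. That puts the tube's bottom at x ≈ 79 mm, which is the estimated pad face at 76 plus 3 mm of travel. I'll stop pressing and back off.

>>> arm_command(series="0 0 -0.02 0 0 0 -1;0 0 -0.02 0 0 0 -1;0 0 -0.1 0 0 0 -1;0 0 -0.2 0 0 0 -1;0 0 -0.2 0 0 0 -1;-0.3 0 -0.1 0 0 0 -1;-0.3 0 -0.3 0 0 0 -1;-0.3 0 -0.3 0 0 0 -1;-0.3 0 -0.3 0 0 0 -1;-0.3 0 0 0 0 0 -1;0 0 0 0 0 0 -1")

```text
clock: 27.77
position: [0.3553, 0.0978, 0.3049]
ee_rot: [0.71, 0.059, 0.699, -0.057]
contact_force: [1.4, 0.2, 0.8]
width: -0.0003
```

```bash
python3 - <<'E'
from h import *
s=manip.get_state();print(s["position"],s["contact_force"])
im=get_image("side");t=get_image("top");np.save("pics/side7.npy",im);np.save("pics/top7.npy",t)
A=cv2.resize(im[145:200,220:290,::-1],(420,330),interpolation=cv2.INTER_CUBIC);B=cv2.resize(t[150:215,205:275,::-1],(355,330),interpolation=cv2.INTER_CUBIC)
cv2.imwrite("pics/fin.png",np.hstack([A,B]))
E
```

```text
[0.3553 0.0978 0.3049] [1.37   0.2414 0.7545]
```

View pics/fin.png

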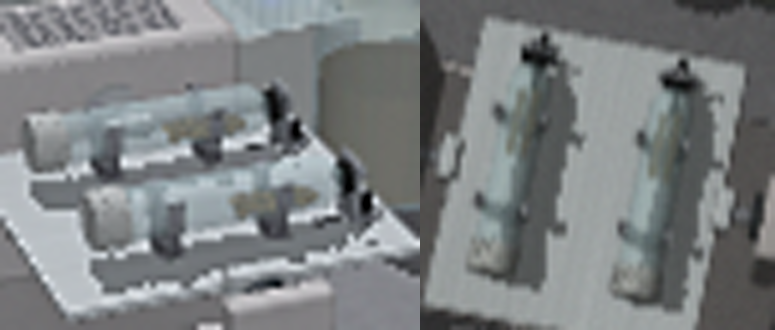

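The final picture (side left, top right) shows the tube seated in both clips. Its bottom sits against its pad at side (345,185) and top (680,85), just like the loaded tube. The robot is clear, so I'm handing in.

```bash
python3 -c "
from rig import ticket,manip
print(manip.get_state()['clock']);print(ticket.sign_off())"
```

```text
27.8667
the job is handed in; nothing more can be done
None
```

The 150 mm tube is in the empty place on the rotator, snapped into both clips, cap towards the control panel and slid home against the end stop. I handed it in at 27.9 s; no verdict was reported.

- **Pressing in:** I laid the tube on the lips and let go before pressing. With shut fingers I then pressed the stop-end clip and after it the cap-end clip. The highest forces read were about 10 N and 9 N, and each fell to about 0 when its clip snapped.
- **Sliding home:** I pushed on the cap's end. The highest force read was about 10 N along the slide, 12 N in all. The push ended when the tube stopped moving while the force kept rising. At that point its bottom was at about 79 mm, which is the pad face seen at 76 mm plus its 3 mm of travel.
- **Last checks:** The final side and top pictures show the tube level in both clips with its bottom against the pad, like the loaded tube beside it. The robot was clear, and the loaded tube looked unmoved. I did not take a last close look at the cradle or the other things on the bench.
- **Not measured directly:** The forces were read only at the end of each move call, so a short peak between readings would not show. The pad's travel is worked out from the tube stopping and its position, because the pictures do not resolve 3 mm. During the slide the tube once stuck and then jumped about 6 mm, after a reading of about 5 N.

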